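Uncover the spare objective and point it out

TASK

Show me where the spare microscope objective is: push the sliding cover of the parts case all the way across to its far stop with your fingertips, then point at the objective from above with your fingertips about two centimetres above its top. Do not touch, lift or shift anything inside the case, and leave the things standing round it where they are. Finish while still holding the fingertips there, pointing at it without contact, so that I can see which one to take.

Things in the scene. Friction and masses are not known exactly. Their poses are not given: they have to be found in the camera images.
- parts_case: long grey case, 92 (x) x 316 (y) x 79 mm high to its bright rails, fixed; origin: centre of its underside, y along it. A black insert (top at 40 mm) has a row of six round pockets 34 mm wide at y = -124, -78, -32, 32, 78, 124 mm; things stand in them 8 mm above the underside. At first a cover hides the three pockets on the -y side; the +y side is open.
- cover (a joint): travel in m of the cover, an aluminium plate 83 x 154 mm that slides in the rails along the case's y. 0: over the -y half; 0.154: at its far stop over the +y half, the -y half open. Starts near 0, slides stiffly (1 to 3 N pushed slowly), stays where left, cannot lift out. Its top face is 76 mm above the case's underside.
- thumb_stop (a point): middle of the upright face of the black ridge (thumb stop) on the cover, 84 mm above the case's underside, axes as the case. The ridge is 56 mm wide across the case and rises 16 mm from the cover's top face, this point 8 mm above that face. The upright face looks to the case's -y, with 47 mm of flat cover before it: push it toward +y.
- objective: spare microscope objective, a stepped silver barrel with a dark foot, 27 mm wide and 50 mm high, standing loose and upright in one of the three pockets on the -y side (which one varies); origin at the centre of its underside, its top 50 mm above that along z. This is the thing to point at.
- post: plain steel post, 13 mm wide and 61 mm high, standing loose in another pocket on the -y side; origin at the centre of its underside
- vial: screw-cap sample vial, 26 mm wide and 53 mm high, standing loose in another pocket on the -y side; origin at the centre of its underside
- wafer_box: round white wafer carrier 66 mm wide, 18 mm high, lying on the desk on the robot's side of the case; origin at the centre of its underside; to be left alone
- puck: small aluminium sample puck, 25 mm wide, 11 mm high, on the desk on the robot's side of the case; origin at the centre of its underside; to be left alone
- torch: small black torch, 24 mm thick, 98 mm long along its y, lying on the desk beyond the case; origin under its middle; to be left alone

How it is judged:
By the outcome, as a careful person would: the job done as asked, in the order asked, and still so for the second after the job is handed in, while the arm keeps its last pose, push and grip.
It also fails if it takes over 40 s, if anything falls off the work surface, if the arm or the gripper's body presses on something with over 40 N, if the wrist force passes 120 N, or if a joint passes its speed limit or range.

ROBOT

A 6-joint arm with a two-finger parallel gripper is mounted at the origin on a cart in front of the work surface, level with it; the furniture and walls round the work are solid. World frame = base frame: x ahead of the robot, y to its left, z up, the work surface at z = 0. Lengths are in m, angles in rad, forces in N, time in s.
With the tool pointing down it reaches from about 0.375 to 0.975 m from the base axis. Payload 3.8 kg.
Tool frame: the origin (TCP) lies on the centre line of the jaws, within the pads' length; the fingertips stand 22 mm ahead of it and the grasp point (between the pads) lies 3 mm ahead of it; z points along the fingers, x is the direction in which the jaws open and shut, and the axes are right-handed (so a half turn about z gives the same grasp; the last joint's range is limited). The gripper opens to 85 mm and grips with 20 to 120 N. Pads are 22 mm wide; open, the fingers measure 114 mm over their backs; the gripper's body (76 mm by 85 mm) begins 54 mm behind the grasp point. The pads swing forward as they close: fully open they stand 13 mm farther back than shut.
Start: joints at [-1.332, 0.264, 1.604, -0, 1.274, -0.037], TCP at [0.184, -0.649, 0.253] pointing down, gripper open.
Joint ranges: [-2.63, 2.63], [-0.94, 2.18], [0.31, 2.57], [-1.31, 4.45], [0, 2.66], [-2.55, 2.55]. Speed limits (rad/s): [2.57, 2.57, 3.14, 3.14, 3.14, 3.14].

INTERFACE

Orientations are given as a rotation vector (axis times angle).
In Python, from workcell import bot, viewer gives the robot as it stands.
- The arm moves only by the tool move_arm, never from a script. Its argument "series" is text: rows parted by semicolons, each of 7 numbers parted by spaces: the turn, a rotation vector about the tool's x, y, z scaled (see below), then the shift along the tool's x, y, z scaled (see below), then the opening, from -1 (shut) to 1 (fully open). A call has exactly 8 rows; each row is the pose to reach, as a shift and turn from the pose commanded when the call began, along the tool's axes at that moment; what a row does not reach only later rows make up. The controller multiplies each number of a shift by 100 mm and each number of a turn by 120 degrees. A row lasts 1/10 s, in which the tool goes at most 50 mm and 8.59 degrees, less where a joint would pass 70% of its speed; a pose out of reach is approached as far as the arm can. A call with a number of a shift or a turn outside -1 to 1 is refused whole. A call with a gripper value outside its range is refused whole. The fingers move at their own pace and stop on an object; "squeeze" is the grip in N (left out, the last holds). Time passes only in rows, so rows that repeat a pose let the fingers close, or fill a call up. It gives the time, the measured TCP pose, the force and the opening at its end, in the units of the state.
- bot.read_state(): the state, without advancing time (a new reading comes with each control period).
- viewer.read_camera(name): name is "scene" or "top" or "wrist"; returns a dict with "pixels" (384x512x3 uint8, red, green, blue), "K" (3x3 intrinsics, pixels), "world_to_cam" (4x4, takes a point from world to camera coordinates); the wrist camera has in their place "mount" (4x4, takes a point from camera to tool coordinates, whose origin is the TCP and whose axes are the tool frame's). Camera axes: x right, y up, looking along -z (the intrinsics and any distortion apply to the point x, -y, -z); pixel columns grow to the right and rows downward; lengths in m; the calibration is good to about 2 mm. A picture is of the moment at which its call begins: read the wrist's pose just before it. There is no depth.
- bot.finish_job(): hands the job in, once; it reports no verdict.
The state is a dict: "time": time; "q": joint angles; "joint_vel": joint speeds; "joint_torque": joint torques, N m; "tool_pos": TCP position; "tcp_rot": TCP orientation; "wrist_force": force on the tool from outside, world axes, zero at the start; "torque": the same for the moment, N m; "width": opening from 0.0 (shut) to 1.0 (fully open).
Only numpy, scipy, OpenCV 4.12 (cv2) and the standard library are available. Lean on these libraries where they do the work, as an engineer would, in place of code of your own. Each camera call takes 0.05 s, during which the arm holds its last target.

## Working session

There is one attempt and no reset: what is moved stays moved. The work goes in short steps, Python scripts to look and compute and a tool call to move; the robot and the scene stay as the last step left them, time stands still between calls to the robot, and variables do not carry over. Pictures are saved under pics/ and viewed, and the job is handed in when it is done.

Besides the shell and the picture viewer there is one more tool, called after "Request:" by a JSON object that holds its "name" and its "arguments". move_arm: Moves the arm, as the interface text tells. Its arguments: {"type":"object","properties":{"series":{"type":"string"},"squeeze":{"type":"number"}},"required":["series"]}

```bash
ls; mkdir -p pics
python3 - <<'E'
from workcell import bot, viewer
import cv2,numpy as np
print(bot.read_state())
for n in ["scene","top","wrist"]:
    c=viewer.read_camera(n); print(n,c["K"].tolist(),{k:np.round(v,4).tolist() for k,v in c.items() if k not in("pixels","K")})
    cv2.imwrite(f"pics/{n}0.png",c["pixels"][:,:,::-1])
a=cv2.imread("pics/scene0.png");b=cv2.imread("pics/top0.png")
E
```

```text
pics
{'time': 0.0, 'q': array([-1.33189485e+00,  2.64779743e-01,  1.60536582e+00,  2.93893536e-05,
        1.27367989e+00, -3.68851310e-02]), 'joint_vel': array([-4.87640431e-04,  3.80355437e-04, -3.18693817e-05, -2.04364839e-04,
       -2.35570207e-03, -6.99424551e-04]), 'joint_torque': array([ 1.19130527e-04, -5.15114129e+01, -3.67312932e+01,  1.04818469e-04,
        1.28784249e-02, -4.98170337e-06]), 'tool_pos': array([ 0.18366297, -0.64883565,  0.25194845]), 'tcp_rot': array([-2.50455479,  1.89414851,  0.00268834]), 'wrist_force': array([ 0.85565001,  0.05847501, -0.28402202]), 'torque': array([0.01457462, 0.05024773, 0.06633493]), 'width': 0.997837207718027}
scene [[488.72105288037534, 0.0, 257.29079730336014], [0.0, 488.72105288037534, 195.04604030979158], [0.0, 0.0, 1.0]] {'world_to_cam': [[-0.7802, -0.6252, -0.018, 0.4112], [0.4484, -0.5791, 0.6809, -0.2783], [-0.4361, 0.5232, 0.7322, -0.67], [0.0, 0.0, 0.0, 1.0]]}
top [[486.86557222828304, 0.0, 249.72559830233098], [0.0, 486.86557222828304, 199.98889709945735], [0.0, 0.0, 1.0]] {'world_to_cam': [[0.0218, -0.9995, -0.0207, 0.0045], [0.9941, 0.0194, 0.1066, -0.5247], [-0.1062, -0.0229, 0.9941, -1.0077], [0.0, 0.0, 0.0, 1.0]]}
wrist [[298.19789932433105, 0.0, 253.93394823327822], [0.0, 298.19789932433105, 192.7853169273558], [0.0, 0.0, 1.0]] {'mount': [[1.0, -0.0013, 0.0001, 0.0007], [-0.0012, -0.9527, -0.3038, -0.078], [0.0005, 0.3038, -0.9527, -0.1208], [0.0, 0.0, 0.0, 1.0]]}
```

View pics/top0.png

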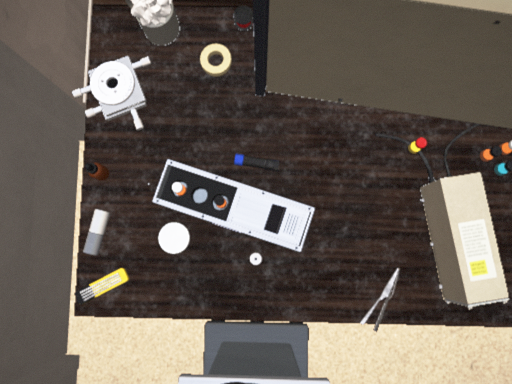

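View pics/scene0.png

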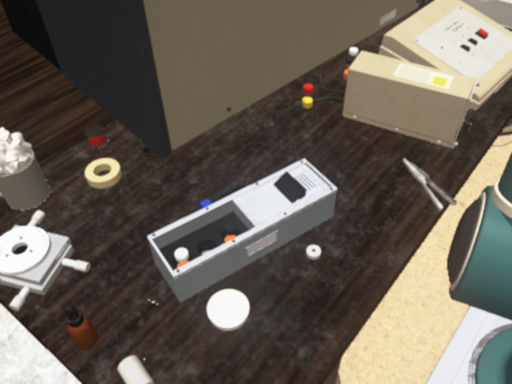

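Run:
```python
import cv2
b=cv2.imread("pics/top0.png")
cv2.imwrite("pics/top0c.png",cv2.resize(b[60:260,180:400],None,fx=3,fy=3,interpolation=cv2.INTER_CUBIC)[:600,:800])
```

```text
(no output)
```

View crop.

View pics/top0c.png

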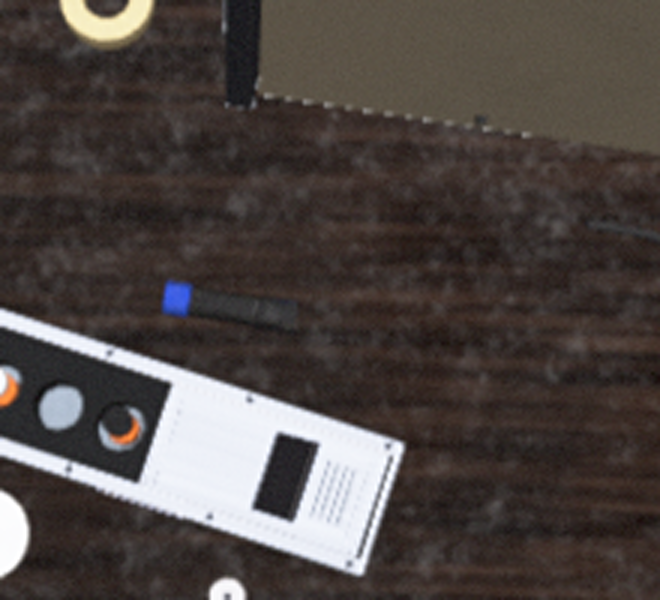

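Run:
```python
import cv2
b=cv2.imread("pics/top0.png")
cv2.imwrite("pics/top0d.png",cv2.resize(b[150:260,145:325],None,fx=4.4,fy=4.4,interpolation=cv2.INTER_CUBIC))
```

```text
(no output)
```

View pics/top0d.png

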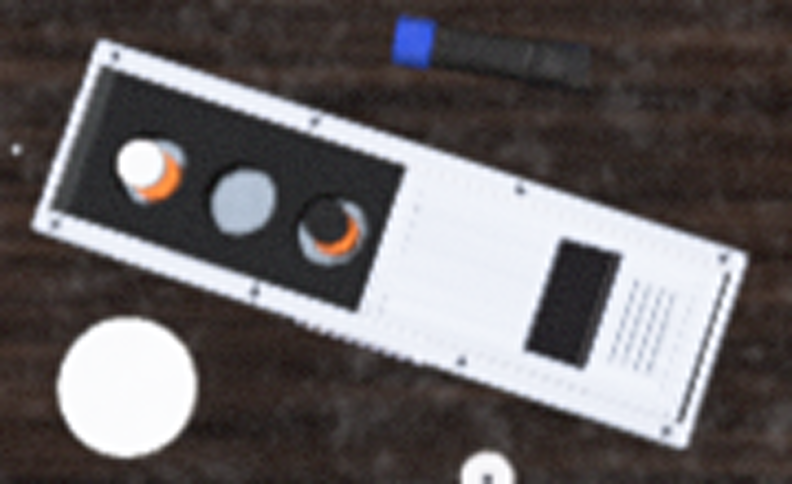

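```bash
cat > h.py <<'E'
import numpy as np, cv2
from scipy.optimize import least_squares
from scipy.spatial.transform import Rotation as R
def ray(K,W,u,v,z):
    d=np.array([(u-K[0,2])/K[0,0],-(v-K[1,2])/K[1,1],-1])
    Rm=W[:3,:3];c=-Rm.T@W[:3,3];d=Rm.T@d
    return c+d*(z-c[2])/d[2]
def proj(K,W,p):
    q=W[:3,:3]@p+W[:3,3]
    return np.array([K[0,0]*q[0]/-q[2]+K[0,2],K[1,1]*-q[1]/-q[2]+K[1,2]])
def case(xyt,p):
    x,y,t=xyt;c,s=np.cos(t),np.sin(t)
    p=np.asarray(p,float); return np.array([x+c*p[0]-s*p[1],y+s*p[0]+c*p[1],p[2]])
E
python3 - <<'E'
from h import *
from workcell import bot, viewer
c=viewer.read_camera("top");K,W=c["K"],c["world_to_cam"]
f=lambda a,b:((a+.5)/4.4+145-.5,(b+.5)/4.4+150-.5)
pts=[f(101,40),f(748,256),f(688,447),f(33,229)]
mod=[(.046,.158,.079),(.046,-.158,.079),(-.046,-.158,.079),(-.046,.158,.079)]
P=[ray(K,W,*p,.079) for p in pts];print(np.round(P,4))
print([np.linalg.norm(P[i]-P[(i+1)%4]) for i in range(4)])
r=least_squares(lambda x:np.concatenate([(case(x,m)-p)[:2] for m,p in zip(mod,P)]),[.5,0,0])
print(r.x,np.round(r.fun,4)); X=r.x
print("ridge face px", [ray(K,W,*f(*q),.092) for q in [(621,253),(586,367)]])
for q in [(621,253),(586,367),(562,238),(526,352)]:
    p=ray(K,W,*f(*q),.092)[:2]-X[:2]; cs,s=np.cos(X[2]),np.sin(X[2]); print(p[0]*cs+p[1]*s,-p[0]*s+p[1]*cs)
for q,z in [((127,387),.018),((488,472),.011),((490,50),.024)]: print(ray(K,W,*f(*q),z))
c=viewer.read_camera("scene");K2,W2=c["K"],c["world_to_cam"]
im=c["pixels"][:,:,::-1].copy()
for m in mod+[(-.046,-.158,0),(-.046,.158,0)]:
    u=proj(K2,W2,case(X,m)); print(u); cv2.circle(im,tuple(int(round(v)) for v in u),2,(0,0,255),-1)
cv2.imwrite("pics/scene1.png",cv2.resize(im[140:320,130:360],None,fx=3.3,fy=3.3))
E
```

```text
[[ 0.6008  0.1843  0.079 ]
 [ 0.5058 -0.1168  0.079 ]
 [ 0.4183 -0.0904  0.079 ]
 [ 0.5117  0.2122  0.079 ]]
[np.float64(0.31573193752385337), np.float64(0.09142801868413637), np.float64(0.316702913079329), np.float64(0.09330202014705322)]
[ 0.50914214  0.04731831 -0.30230476] [-0.0007  0.0002  0.0002 -0.0004 -0.0001  0.0005  0.0005 -0.0004]
ridge face px [array([ 0.50479516, -0.0581335 ,  0.092     ]), array([ 0.45300813, -0.04313289,  0.092     ])]
0.027245383156486475 -0.10196406394843407
-0.026659243982999663 -0.1030617837695354
0.025280601220230948 -0.07454171621196357
-0.028827301812574962 -0.07536020590087572
[0.4415881  0.17677667 0.018     ]
[0.40436343 0.00066285 0.011     ]
[0.60965796 0.00377814 0.024     ]
[148.03045428 234.21089158]
[305.50965522 156.67006579]
[338.3753785  186.35139844]
[174.75630646 274.30674398]
[333.93173561 216.13894569]
[181.74261242 302.03915627]
```

View pics/scene1.png

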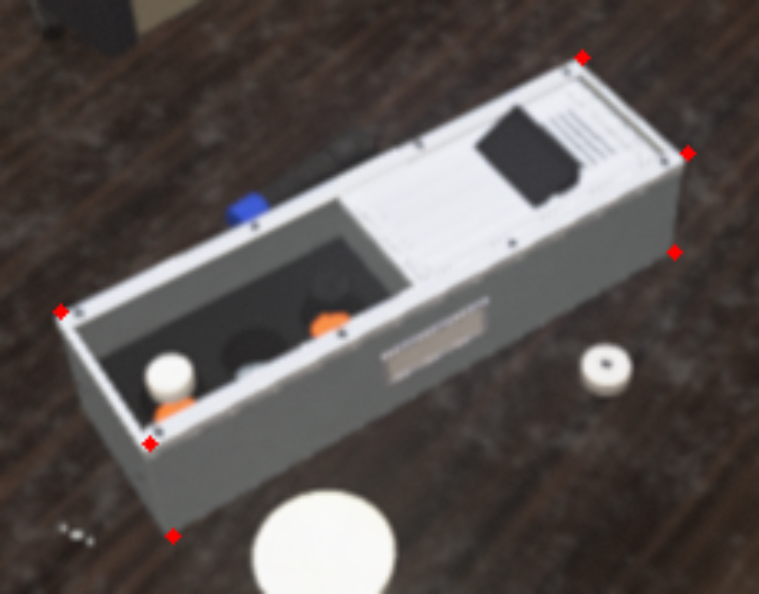

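```bash
cat >> h.py <<'E'
X=np.array([.5091,.0473,-.3023])
Rc=R.from_euler('z',X[2]).as_matrix()
# desired tool orientation: z down, x = +case x * sgn
def Rd(sg=1):
    x=sg*Rc[:,0]; z=np.array([0,0,-1.]); return np.column_stack([x,np.cross(z,x),z])
def goal(s,casep,sg=1,tip=True):
    """tool shift/turn (scaled) from current pose so fingertips at casep"""
    R0=R.from_rotvec(s['tcp_rot']).as_matrix()
    p=case(X,casep)+np.array([0,0,.022 if tip else 0])
    d=R0.T@(p-s['tool_pos'])/.1
    w=R.from_matrix(R0.T@Rd(sg)).as_rotvec()/np.radians(120)
    return np.round(w,3),np.round(d,3),p
E
python3 - <<'E'
from h import *
from workcell import bot, viewer
s=bot.read_state()
R0=R.from_rotvec(s['tcp_rot']).as_matrix();print(R0.round(3))
for sg in(1,-1): print(goal(s,(0,-.130,.16),sg))
c=viewer.read_camera("top");K,W=c["K"],c["world_to_cam"]
for z in (0,.1,.2): print(z,[ray(K,W,*q,z)[:2].round(3) for q in [(421,186),(480,174),(511,300),(445,303),(264,95)]])
E
```

```text
[[ 0.272 -0.962 -0.   ]
 [-0.962 -0.272  0.001]
 [-0.001 -0.    -1.   ]]
(array([-0.   ,  0.   , -0.474]), array([-4.726, -4.317,  0.712]), array([ 0.47039683, -0.07680505,  0.182     ]))
(array([1.000e-03, 0.000e+00, 1.026e+00]), array([-4.726, -4.317,  0.712]), array([ 0.47039683, -0.07680505,  0.182     ]))
0 [array([ 0.565, -0.356]), array([ 0.594, -0.484]), array([ 0.326, -0.541]), array([ 0.316, -0.403]), array([ 0.764, -0.011])]
0.1 [array([ 0.551, -0.323]), array([ 0.577, -0.439]), array([ 0.334, -0.491]), array([ 0.325, -0.365]), array([ 0.731, -0.011])]
0.2 [array([ 0.537, -0.29 ]), array([ 0.56 , -0.394]), array([ 0.342, -0.441]), array([ 0.335, -0.328]), array([ 0.698, -0.01 ])]
```

View pics/wrist0.png

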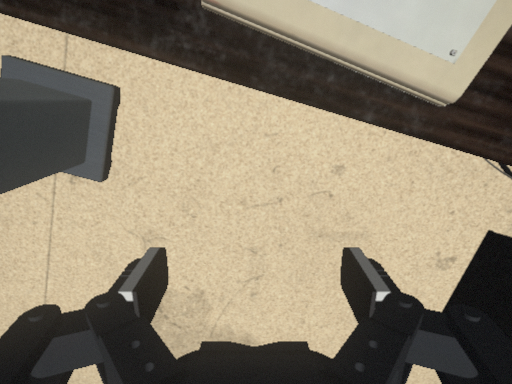

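Request:
{"name": "move_arm", "arguments": {"series": "0 0 0 -0.1 -0.1 -0.3 -1; 0 0 0 -0.2 -0.2 -0.6 -1; 0 0 0 -0.35 -0.3 -0.9 -1; 0 0 0 -0.5 -0.45 -1 -1; 0 0 0 -0.65 -0.6 -1 -1; 0 0 0 -0.8 -0.75 -1 -1; 0 0 0 -0.95 -0.87 -1 -1; 0 0 0 -0.95 -0.87 -1 -1", "squeeze": 20}}

```text
time: 1.1
tool_pos: [0.2427, -0.5315, 0.3519]
tcp_rot: [-2.506, 1.891, 0.004]
wrist_force: [-0.8, -0.4, 0.6]
width: -0.003
```

Request:
{"name": "move_arm", "arguments": {"series": "0 0 -0.03 -0.15 -0.12 0 -1; 0 0 -0.06 -0.3 -0.25 0 -1; 0 0 -0.1 -0.45 -0.4 0 -1; 0 0 -0.14 -0.6 -0.55 0 -1; 0 0 -0.18 -0.75 -0.7 0 -1; 0 0 -0.21 -0.9 -0.8 0 -1; 0 0 -0.24 -1 -0.91 0 -1; 0 0 -0.24 -1 -0.91 0 -1"}}

```text
time: 1.9
tool_pos: [0.3024, -0.4121, 0.3524]
tcp_rot: [-2.899, 1.209, 0.002]
wrist_force: [0.5, -0.3, 0.1]
width: -0.001
```

Run:
```python
from h import *
from workcell import bot, viewer
s=bot.read_state();print(s['tool_pos'],s['q'],s['width'],s['wrist_force'])
print(goal(s,(0,-.130,.16),1))
```

```text
[ 0.3023669  -0.41213708  0.35242483] [-9.86596417e-01 -9.60114108e-02  1.81202282e+00  4.21816279e-05
  1.42682467e+00 -1.96272136e-01] -0.0006218156201012127 [ 0.47901059 -0.27913051  0.11085927]
(array([-0.   ,  0.001, -0.233]), array([-1.198, -3.553,  1.707]), array([ 0.47039683, -0.07680505,  0.182     ]))
```

Request:
{"name": "move_arm", "arguments": {"series": "0 0 -0.03 -0.05 -0.12 0 -1; 0 0 -0.07 -0.15 -0.3 0 -1; 0 0 -0.11 -0.25 -0.45 0 -1; 0 0 -0.15 -0.35 -0.6 0 -1; 0 0 -0.19 -0.45 -0.75 0 -1; 0 0 -0.22 -0.55 -0.9 0 -1; 0 0 -0.233 -0.6 -1 0 -1; 0 0 -0.233 -0.6 -1 0 -1"}}

```text
time: 2.7
tool_pos: [0.3312, -0.3001, 0.353]
tcp_rot: [3.105, -0.476, -0.0]
wrist_force: [-0.1, -0.2, 0.9]
width: 0.001
```

Run:
```python
from h import *
from workcell import bot, viewer
s=bot.read_state();print(s['tool_pos'],s['q'])
print(goal(s,(0,-.130,.16),1))
```

```text
[ 0.33117465 -0.3001019   0.35302541] [-7.91771175e-01 -2.27246805e-01  1.92292091e+00 -2.59697939e-04
  1.44602352e+00 -4.87296327e-01]
(array([ 0.   ,  0.   , -0.001]), array([ 0.659, -2.548,  1.71 ]), array([ 0.47039683, -0.07680505,  0.182     ]))
```

Request:
{"name": "move_arm", "arguments": {"series": "0 0 0 0.04 -0.12 0 -1; 0 0 0 0.1 -0.3 0 -1; 0 0 0 0.15 -0.45 0 -1; 0 0 0 0.2 -0.6 0 -1; 0 0 0 0.25 -0.75 0 -1; 0 0 0 0.3 -0.9 0 -1; 0 0 0 0.35 -1 0 -1; 0 0 0 0.35 -1 0 -1"}}

```text
time: 3.5
tool_pos: [0.3953, -0.215, 0.3531]
tcp_rot: [-3.105, 0.475, 0.0]
wrist_force: [-0.7, -0.4, 0.2]
width: -0.006
```

Request:
{"name": "move_arm", "arguments": {"series": "0 0 0 0.04 -0.12 0.1 -1; 0 0 0 0.1 -0.3 0.2 -1; 0 0 0 0.15 -0.45 0.3 -1; 0 0 0 0.2 -0.6 0.4 -1; 0 0 0 0.25 -0.75 0.5 -1; 0 0 0 0.3 -0.9 0.6 -1; 0 0 0 0.31 -1 0.7 -1; 0 0 0 0.31 -1 0.7 -1"}}

```text
time: 4.3
tool_pos: [0.453, -0.1282, 0.2808]
tcp_rot: [-3.105, 0.474, 0.006]
wrist_force: [-0.3, 0.1, -0.2]
width: -0.002
```

Run:
```python
from h import *
from workcell import bot, viewer
s=bot.read_state();print(s['tool_pos'],s['q'],s['wrist_force'])
print(goal(s,(0,-.130,.12),1))
for n in ["scene","wrist","top"]:
    c=viewer.read_camera(n);cv2.imwrite(f"pics/{n}2.png",c["pixels"][:,:,::-1])
```

```text
[ 0.45303571 -0.12820842  0.28084433] [-3.28817198e-01 -1.44874514e-01  1.98479479e+00  1.79328889e-04
  1.30586192e+00 -2.55539994e-02] [-0.33706357  0.14534206 -0.15468513]
(array([-0.   ,  0.002, -0.   ]), array([ 0.018, -0.542,  1.389]), array([ 0.47039683, -0.07680505,  0.142     ]))
```

View pics/wrist2.png

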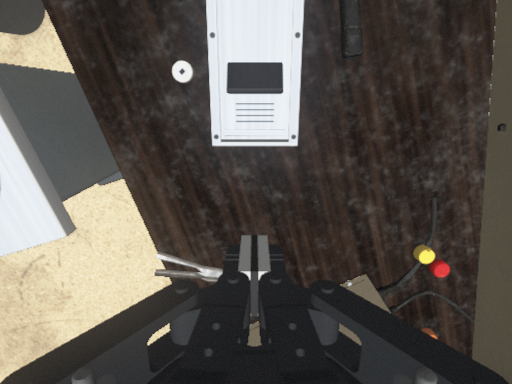

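View pics/scene2.png

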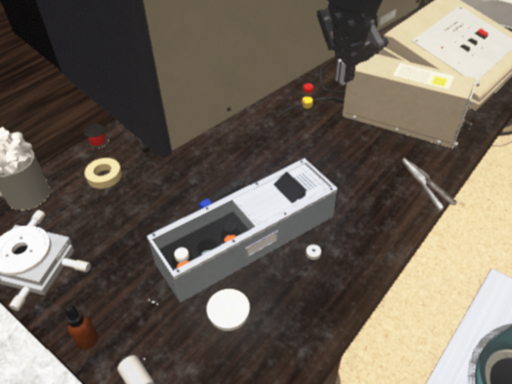

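Request:
{"name": "move_arm", "arguments": {"series": "0 0 0 0 -0.1 0.1 -1; 0 0 0 0.01 -0.2 0.25 -1; 0 0 0 0.01 -0.3 0.4 -1; 0 0 0 0.02 -0.4 0.55 -1; 0 0 0 0.02 -0.5 0.7 -1; 0 0 0 0.02 -0.54 0.85 -1; 0 0 0 0.02 -0.54 1 -1; 0 0 0 0.02 -0.54 1 -1"}}

```text
time: 5.25
tool_pos: [0.47, -0.0772, 0.1798]
tcp_rot: [-3.105, 0.475, 0.009]
wrist_force: [0.1, -0.1, -0.8]
width: 0.002
```

Run:
```python
from h import *
from workcell import bot, viewer
s=bot.read_state();print(s['tool_pos'],s['wrist_force'])
print(goal(s,(0,-.130,.081),1))
for n in ["scene","wrist"]:
    c=viewer.read_camera(n);cv2.imwrite(f"pics/{n}3.png",c["pixels"][:,:,::-1])
K=c['K'];M=c['mount'];T=np.eye(4);T[:3,:3]=R.from_rotvec(s['tcp_rot']).as_matrix();T[:3,3]=s['tool_pos']
W=np.linalg.inv(T@M)
print("pred ridge top edge px:",[proj(K,W,case(X,p)).round(1) for p in [(-.028,-.105,.092),(.028,-.105,.092),(-.046,-.158,.079),(.046,-.158,.079)]])
print("tip px",[proj(K,np.linalg.inv(M),np.array([x,0,.022])).round(1) for x in(-.0145,.0145)])
```

```text
[ 0.47001233 -0.07722516  0.17981948] [ 0.07452449 -0.10539389 -0.80319146]
(array([ 0.   ,  0.003, -0.001]), array([ 0.007, -0.006,  0.768]), array([ 0.47039683, -0.07680505,  0.103     ]))
pred ridge top edge px: [array([215.3, 173.3]), array([293.1, 173.4]), array([197.9, 232.6]), array([310.8, 232.9])]
tip px [array([225.6, 249.4]), array([279.8, 249.5])]
```

View pics/wrist3.png

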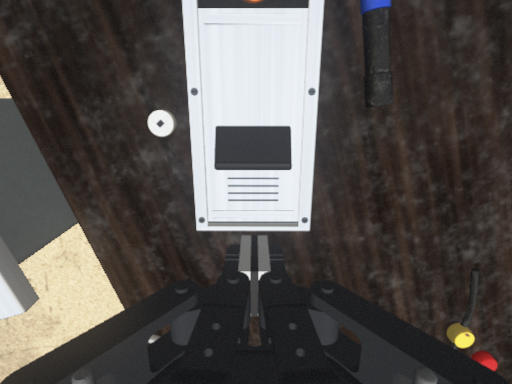

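View pics/scene3.png

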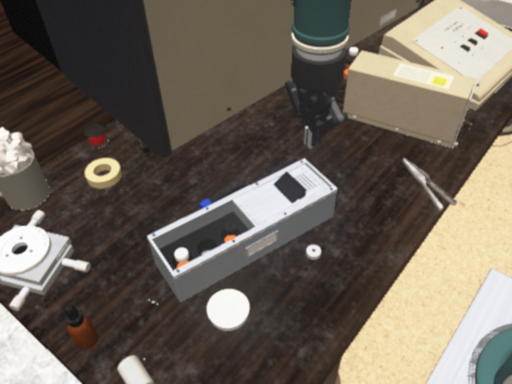

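Request:
{"name": "move_arm", "arguments": {"series": "0 0 0 0 0 0.1 -1; 0 0 0 0 0 0.25 -1; 0 0 0 0 0 0.4 -1; 0 0 0 0 0 0.5 -1; 0 0 0 0 0 0.6 -1; 0 0 0 0 0 0.7 -1; 0 0 0 0 0 0.75 -1; 0 0 0 0 0 0.75 -1"}}

```text
time: 6.15
tool_pos: [0.4715, -0.0784, 0.1075]
tcp_rot: [-3.105, 0.476, 0.002]
wrist_force: [0.1, -0.7, -0.7]
width: 0.0
```

Run:
```python
from h import *
from workcell import bot, viewer
s=bot.read_state();print(s['tool_pos'],s['wrist_force'])
print(goal(s,(0,-.130,.081),1))
for n in ["scene","wrist"]:
    c=viewer.read_camera(n);cv2.imwrite(f"pics/{n}4.png",c["pixels"][:,:,::-1])
    if n=="scene": cv2.imwrite("pics/scene4c.png",cv2.resize(c["pixels"][100:240,230:400,::-1],None,fx=4,fy=4,interpolation=cv2.INTER_CUBIC))
```

```text
[ 0.47152302 -0.07839592  0.10746552] [ 0.14220815 -0.74663358 -0.70744947]
(array([ 0.   ,  0.001, -0.001]), array([-0.015, -0.012,  0.045]), array([ 0.47039683, -0.07680505,  0.103     ]))
```

View pics/wrist4.png

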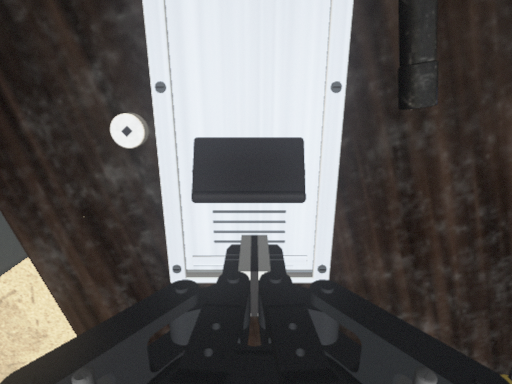

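View pics/scene4c.png

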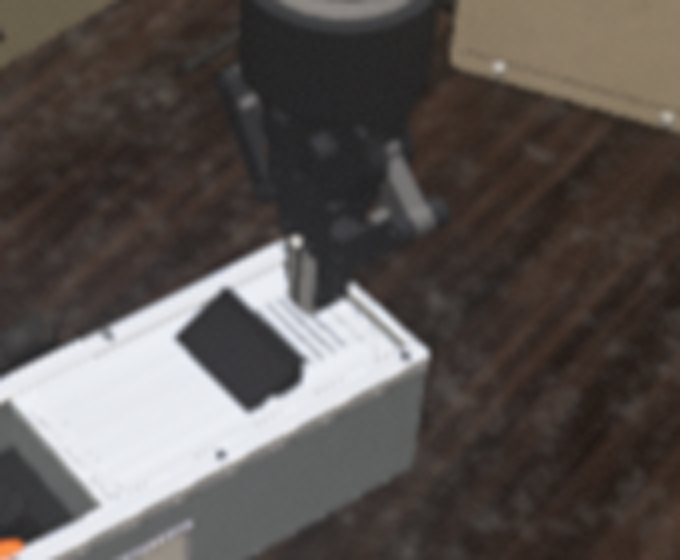

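Request:
{"name": "move_arm", "arguments": {"series": "0 0 0 0 0 0.03 -1; 0 0 0 -0.01 0 0.03 -1; 0 0 0 -0.01 -0.04 0.03 -1; 0 0 0 -0.01 -0.08 0.03 -1; 0 0 0 -0.01 -0.12 0.03 -1; 0 0 0 -0.01 -0.16 0.03 -1; 0 0 0 -0.01 -0.20 0.03 -1; 0 0 0 -0.01 -0.25 0.03 -1"}}

```text
time: 7.05
tool_pos: [0.4787, -0.0542, 0.1054]
tcp_rot: [3.105, -0.476, 0.0]
wrist_force: [-0.1, -2.0, 2.1]
width: -0.003
```

```bash
cat > look.py <<'E'
import sys
from h import *
from workcell import bot, viewer
s=bot.read_state();cp=Rc.T@(s['tool_pos']-np.array([X[0],X[1],.022]))
print("t",s['time'],"tip in case",cp.round(4),"F case",(Rc.T@s['wrist_force']).round(1))
for n in sys.argv[2:]:
    c=viewer.read_camera(n);cv2.imwrite(f"pics/{n}{sys.argv[1]}.png",c["pixels"][:,:,::-1])
E
python3 look.py 5 wrist
```

```text
t 7.05 tip in case [ 0.0012 -0.1059  0.0834] F case [ 0.5 -2.   2.1]
```

View pics/wrist5.png

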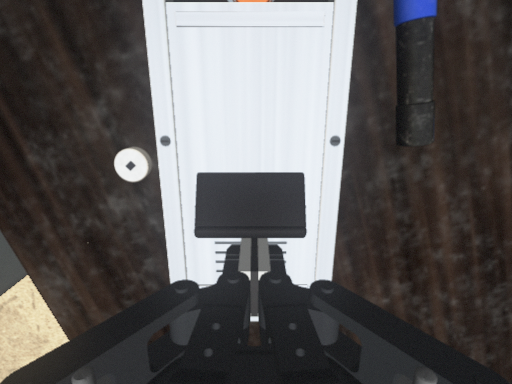

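Request:
{"name": "move_arm", "arguments": {"series": "0 0 0 0 -0.08 0 -1; 0 0 0 0 -0.16 0 -1; 0 0 0 0 -0.24 0 -1; 0 0 0 0 -0.32 0 -1; 0 0 0 0 -0.40 0 -1; 0 0 0 0 -0.48 0 -1; 0 0 0 0 -0.56 0 -1; 0 0 0 0 -0.64 0 -1"}}

```text
time: 7.9
tool_pos: [0.498, 0.0074, 0.1053]
tcp_rot: [-3.105, 0.476, -0.0]
wrist_force: [0.2, -1.5, 0.8]
width: -0.002
```

```bash
python3 look.py 6 wrist
```

```text
t 7.9 tip in case [ 0.0013 -0.0414  0.0833] F case [ 0.7 -1.4  0.8]
```

View pics/wrist6.png

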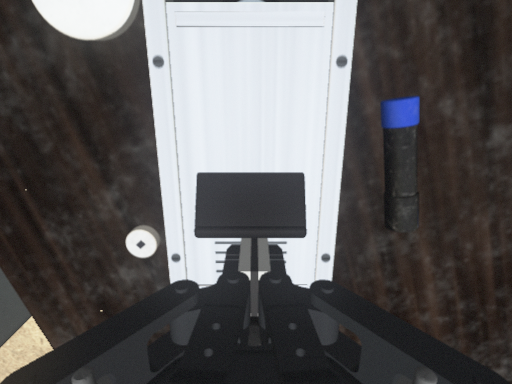

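Request:
{"name": "move_arm", "arguments": {"series": "0 0 0 0 -0.09 0 -1; 0 0 0 0 -0.18 0 -1; 0 0 0 0 -0.27 0 -1; 0 0 0 0 -0.36 0 -1; 0 0 0 0 -0.45 0 -1; 0 0 0 0 -0.54 0 -1; 0 0 0 0 -0.62 0 -1; 0 0 0 0 -0.68 0 -1"}}

```text
time: 8.75
tool_pos: [0.5183, 0.0724, 0.1052]
tcp_rot: [-3.105, 0.476, 0.0]
wrist_force: [-0.4, -1.5, 0.3]
width: 0.003
```

Request:
{"name": "move_arm", "arguments": {"series": "0 0 0 0 -0.02 0 -1; 0 0 0 0 -0.04 0 -1; 0 0 0 0 -0.06 0 -1; 0 0 0 0 -0.08 0 -1; 0 0 0 0 -0.10 0 -1; 0 0 0 0 -0.11 0 -1; 0 0 0 0 -0.12 0 -1; 0 0 0 0 -0.12 0 -1"}}

```text
time: 9.55
tool_pos: [0.5216, 0.0827, 0.1052]
tcp_rot: [3.105, -0.476, -0.001]
wrist_force: [-1.1, -3.1, 0.5]
width: 0.001
```

```bash
python3 look.py 7 wrist
```

```text
t 9.55 tip in case [0.0014 0.0375 0.0832] F case [-0.1 -3.3  0.5]
```

View pics/wrist7.png

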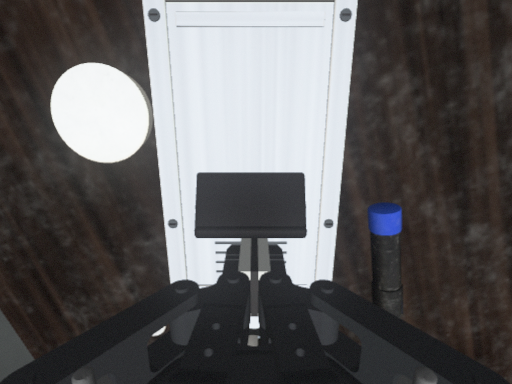

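Request:
{"name": "move_arm", "arguments": {"series": "0 0 0 0 -0.01 0 -1; 0 0 0 0 -0.02 0 -1; 0 0 0 0 -0.03 0 -1; 0 0 0 0 -0.04 0 -1; 0 0 0 0 -0.05 0 -1; 0 0 0 0 -0.05 0 -1; 0 0 0 0 -0.05 0 -1; 0 0 0 0 -0.05 0 -1"}}

```text
time: 10.4
tool_pos: [0.5217, 0.0832, 0.1053]
tcp_rot: [3.097, -0.472, -0.004]
wrist_force: [-6.0, -19.8, 7.7]
width: 0.002
```

```bash
python3 look.py 8
```

```text
t 10.4 tip in case [0.0014 0.038  0.0833] F case [  0.2 -20.7   7.7]
```

Request:
{"name": "move_arm", "arguments": {"series": "0 0 0 0 0.08 0 -1; 0 0 0 0 0.15 -0.05 -1; 0 0 0 0 0.2 -0.2 -1; 0 0 0 0 0.35 -0.4 -1; 0 0 0 0 0.5 -0.6 -1; 0 0 0 0 0.7 -0.8 -1; 0 0 0 0 0.9 -1 -1; 0 0 0 0 1 -1 -1"}}

```text
time: 11.2
tool_pos: [0.4957, -0.0085, 0.21]
tcp_rot: [-3.104, 0.477, -0.013]
wrist_force: [1.2, 0.5, 0.5]
width: 0.004
```

Request:
{"name": "move_arm", "arguments": {"series": "0 0 0 0 0.15 0 -1; 0 0 0 0 0.3 0 -1; 0 0 0 0 0.45 0 -1; 0 0 0 0 0.6 0 -1; 0 0 0 0 0.75 0 -1; 0 0 0 0 0.9 0 -1; 0 0 0 0 1 0 -1; 0 0 0 0 1 0 -1"}}

```text
time: 12.0
tool_pos: [0.4624, -0.1037, 0.2043]
tcp_rot: [-3.105, 0.478, 0.003]
wrist_force: [0.0, 0.2, 0.0]
width: -0.003
```

```bash
python3 look.py 9 wrist top scene
python3 - <<'E'
import cv2
b=cv2.imread("pics/top9.png")
cv2.imwrite("pics/top9c.png",cv2.resize(b[150:260,145:325],None,fx=4.4,fy=4.4,interpolation=cv2.INTER_CUBIC))
E
```

```text
t 12.0 tip in case [ 0.0004 -0.158   0.1823] F case [-0.   0.2  0. ]
```

View pics/wrist9.png

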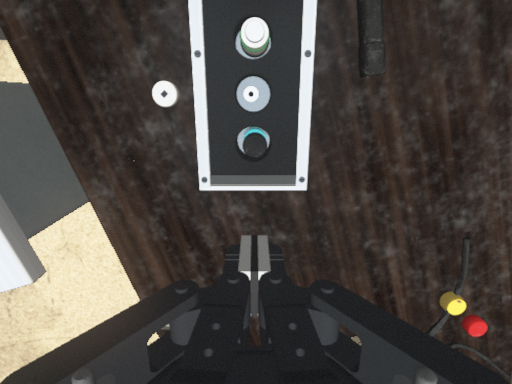

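View pics/top9c.png

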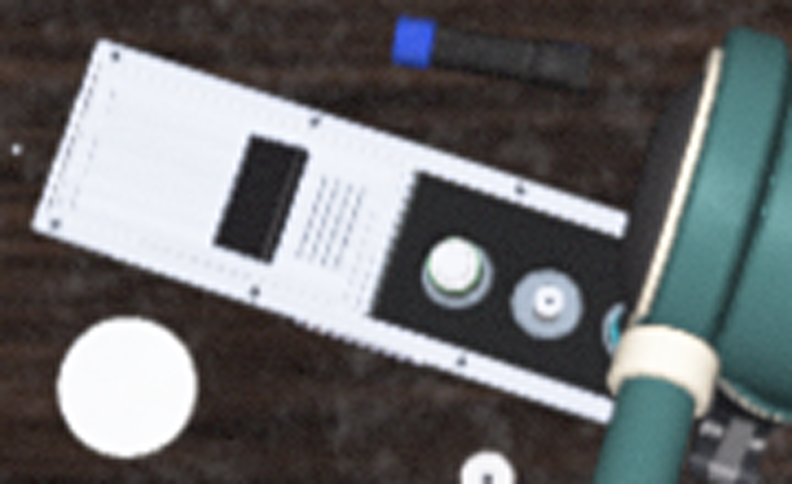

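View pics/scene9.png

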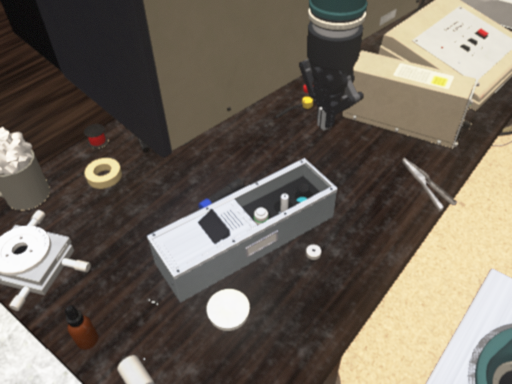

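Run:
```python
import cv2
b=cv2.imread("pics/wrist9.png")
cv2.imwrite("pics/w9c.png",cv2.resize(b[5:180,205:305],None,fx=6,fy=3.4*1,interpolation=cv2.INTER_CUBIC) if 0 else cv2.resize(b[5:180,190:320],None,fx=3.4,fy=3.4,interpolation=cv2.INTER_CUBIC))
b=cv2.imread("pics/scene9.png")
cv2.imwrite("pics/s9c.png",cv2.resize(b[155:260,220:345],None,fx=5.5,fy=5.5,interpolation=cv2.INTER_CUBIC))
```

```text
(no output)
```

View pics/w9c.png

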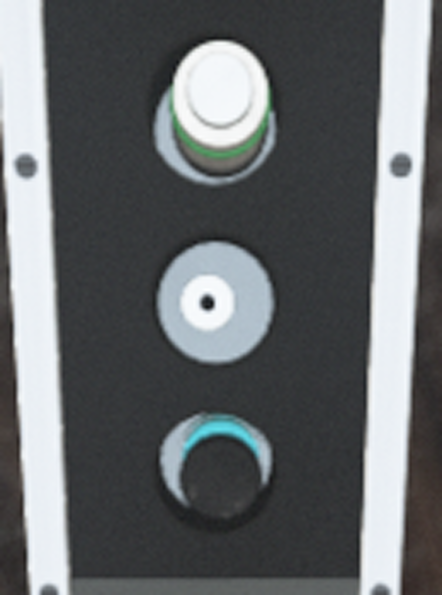

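View pics/s9c.png

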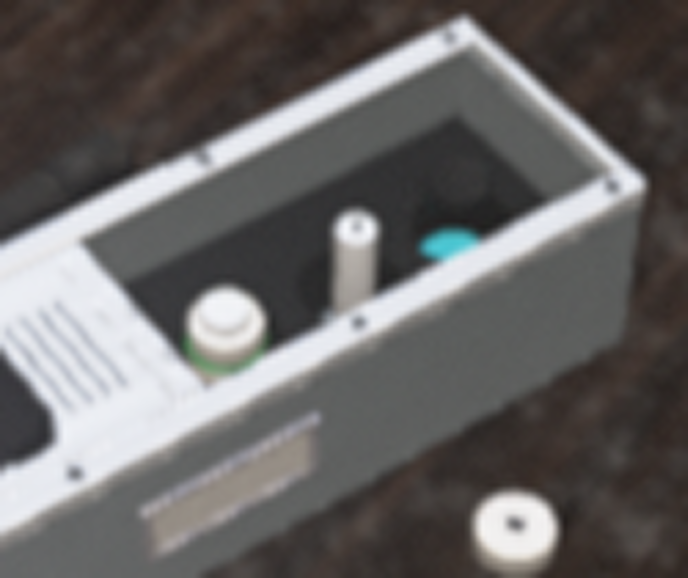

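Run:
```python
from h import *
from workcell import bot, viewer
s=bot.read_state()
c=viewer.read_camera("wrist")
K=c['K'];M=c['mount'];T=np.eye(4);T[:3,:3]=R.from_rotvec(s['tcp_rot']).as_matrix();T[:3,3]=s['tool_pos']
W=np.linalg.inv(T@M)
t=viewer.read_camera("top")
for p in (ray(K,W,(221.5)/3.4+189.5,(90.5)/3.4+4.5,.058),ray(t['K'],t['world_to_cam'],456.5/4.4+144.5,264.5/4.4+149.5,.057)):
    print(p, Rc.T@(p-[X[0],X[1],0]))
# ridge face with travel
for q in [(307,150),(272,262)]:
    p=ray(t['K'],t['world_to_cam'],(q[0]+.5)/4.4+144.5,(q[1]+.5)/4.4+149.5,.092);print("ridge",Rc.T@(p-[X[0],X[1],0]))
print(goal(s,(0,-.032,.12)))
```

```text
[0.50254841 0.01969147 0.058     ] [ 0.00196501 -0.02830712  0.058     ]
[0.50135266 0.0172557  0.057     ] [ 0.00154866 -0.03098843  0.057     ]
ridge [0.02683122 0.04831541 0.092     ]
ridge [-0.02665301  0.04670071  0.092     ]
(array([-0.   ,  0.   , -0.001]), array([-0.01 , -1.248,  0.629]), array([0.49957307, 0.01675106, 0.142     ]))
```

Request:
{"name": "move_arm", "arguments": {"series": "0 0 0 0 -0.12 0 -1; 0 0 0 0 -0.3 0 -1; 0 0 0 0 -0.45 0 -1; 0 0 0 0 -0.6 0 -1; 0 0 0 0 -0.75 0 -1; 0 0 0 0 -0.9 0 -1; 0 0 0 0 -1 0 -1; 0 0 0 0 -1 0 -1"}}

```text
time: 13.05
tool_pos: [0.4936, -0.006, 0.2054]
tcp_rot: [-3.105, 0.473, -0.0]
wrist_force: [0.1, -0.5, 0.1]
width: 0.001
```

Request:
{"name": "move_arm", "arguments": {"series": "0 0 0 0 -0.1 0 -1; 0 0 0 0 -0.2 0 -1; 0 0 0 0 -0.27 0.1 -1; 0 0 0 0 -0.27 0.25 -1; 0 0 0 0 -0.27 0.4 -1; 0 0 0 0 -0.27 0.55 -1; 0 0 0 0 -0.27 0.7 -1; 0 0 0 0 -0.27 0.7 -1"}}

```text
time: 13.85
tool_pos: [0.4982, 0.0178, 0.1313]
tcp_rot: [3.104, -0.477, -0.011]
wrist_force: [-0.5, -0.1, 0.2]
width: 0.002
```

```bash
python3 look.py 10 scene
python3 - <<'E'
from h import *
from workcell import bot
b=cv2.imread("pics/scene10.png")
cv2.imwrite("pics/s10c.png",cv2.resize(b[100:260,200:360],None,fx=3.7,fy=3.7,interpolation=cv2.INTER_CUBIC))
print(goal(bot.read_state(),(0.0015,-.0305,.078)))
E
```

```text
t 13.85 tip in case [-0.0016 -0.0314  0.1093] F case [-0.5 -0.2  0.2]
(array([ 0.001,  0.002, -0.001]), array([ 0.023, -0.006,  0.327]), array([0.50145162, 0.01773647, 0.1       ]))
```

View pics/s10c.png

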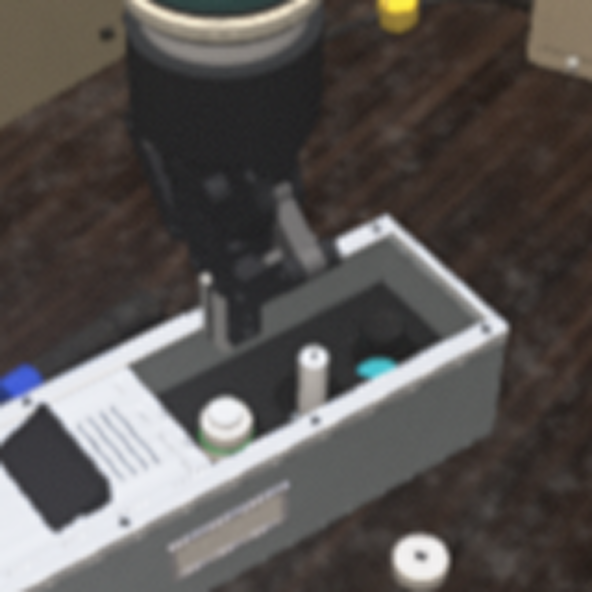

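Request:
{"name": "move_arm", "arguments": {"series": "0 0 0 0.01 0 0.05 -1; 0 0 0 0.02 0 0.1 -1; 0 0 0 0.02 0 0.15 -1; 0 0 0 0.02 0 0.2 -1; 0 0 0 0.02 0 0.25 -1; 0 0 0 0.02 0 0.29 -1; 0 0 0 0.02 0 0.31 -1; 0 0 0 0.02 0 0.31 -1"}}

```text
time: 14.7
tool_pos: [0.503, 0.0176, 0.1038]
tcp_rot: [3.105, -0.476, -0.001]
wrist_force: [0.1, 1.1, 0.4]
width: -0.003
```

```bash
python3 look.py 11 scene wrist top
python3 - <<'E'
from h import *
from workcell import bot,viewer
print(goal(bot.read_state(),(0.0015,-.0305,.078)))
c=viewer.read_camera("scene");b=c["pixels"][:,:,::-1].copy()
for z in (.058,.078):
  print(proj(c['K'],c['world_to_cam'],case(X,(.0015,-.0305,z))))
cv2.imwrite("pics/s11c.png",cv2.resize(b[155:245,220:330],None,fx=6,fy=6,interpolation=cv2.INTER_CUBIC))
E
```

```text
t 14.7 tip in case [ 0.003  -0.0302  0.0818] F case [-0.3  1.1  0.4]
(array([-0.   , -0.   , -0.001]), array([-0.02 ,  0.004,  0.045]), array([0.50145162, 0.01773647, 0.1       ]))
[261.83789882 209.22296217]
[261.70536773 201.38232143]
```

View pics/s11c.png

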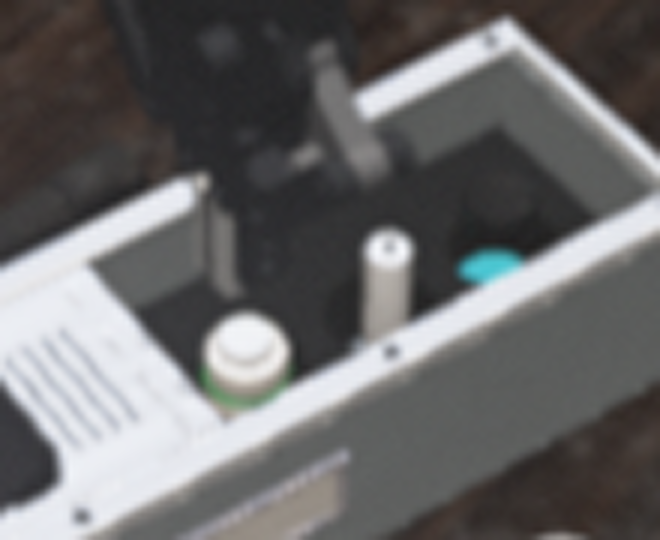

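View pics/top11.png

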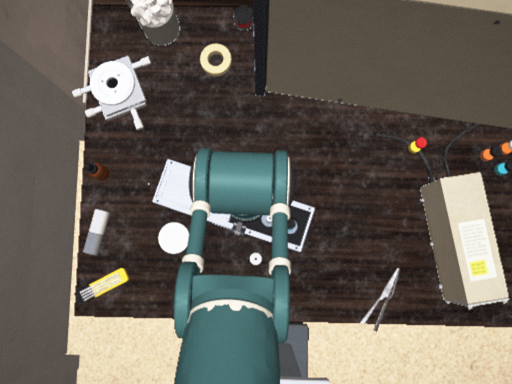

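View pics/wrist11.png

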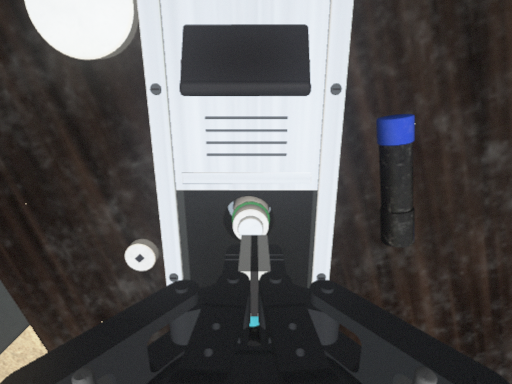

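Run:
```python
from h import *
from workcell import bot,viewer
s=bot.read_state()
c=viewer.read_camera("wrist");b=c["pixels"][:,:,::-1].copy()
K=c['K'];M=c['mount'];iM=np.linalg.inv(M)
for y in (-.006,0,.006):
  print(y,[proj(K,iM,np.array([0,y,z])).round(1) for z in(.022,.042,.045)])
cv2.imwrite("pics/w11c.png",cv2.resize(b[185:285,200:305],None,fx=5.5,fy=5.5,interpolation=cv2.INTER_CUBIC))
```

```text
-0.006 [array([252.7, 239.3]), array([252.8, 224. ]), array([252.9, 222. ])]
0 [array([252.7, 249.4]), array([252.8, 233.3]), array([252.9, 231.1])]
0.006 [array([252.7, 259.4]), array([252.8, 242.3]), array([252.9, 240.1])]
```

View pics/w11c.png

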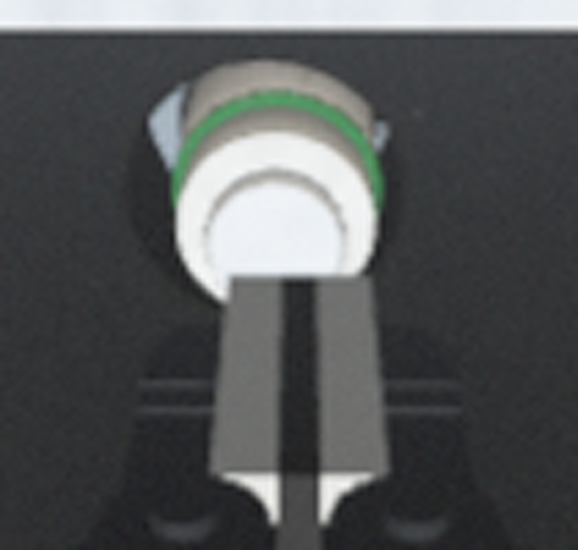

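Request:
{"name": "move_arm", "arguments": {"series": "0 0 0 -0.01 0 0.01 -1; 0 0 0 -0.02 -0.01 0.02 -1; 0 0 0 -0.02 -0.01 0.02 -1; 0 0 0 -0.02 -0.01 0.02 -1; 0 0 0 -0.02 -0.01 0.02 -1; 0 0 0 -0.02 -0.01 0.02 -1; 0 0 0 -0.02 -0.01 0.02 -1; 0 0 0 -0.02 -0.01 0.02 -1"}}

```text
time: 15.75
tool_pos: [0.5017, 0.0191, 0.1023]
tcp_rot: [-3.105, 0.476, -0.0]
wrist_force: [-0.7, -0.2, -0.0]
width: -0.003
```

```bash
python3 look.py 12 scene wrist
python3 - <<'E'
import cv2
b=cv2.imread("pics/wrist12.png");cv2.imwrite("pics/w12c.png",cv2.resize(b[185:285,200:305],None,fx=4,fy=4))
b=cv2.imread("pics/scene12.png");cv2.imwrite("pics/s12c.png",cv2.resize(b[140:310,130:350],None,fx=3.5,fy=3.5))
E
```

```text
t 15.75 tip in case [ 0.0013 -0.0291  0.0803] F case [-0.7 -0.4 -0. ]
```

View pics/w12c.png

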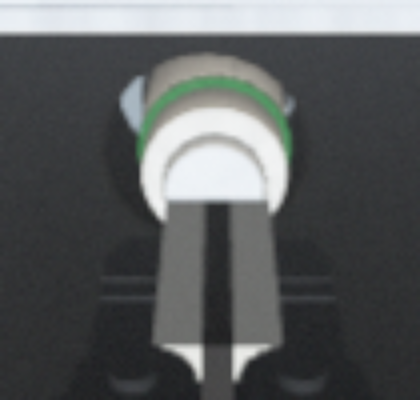

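View pics/s12c.png

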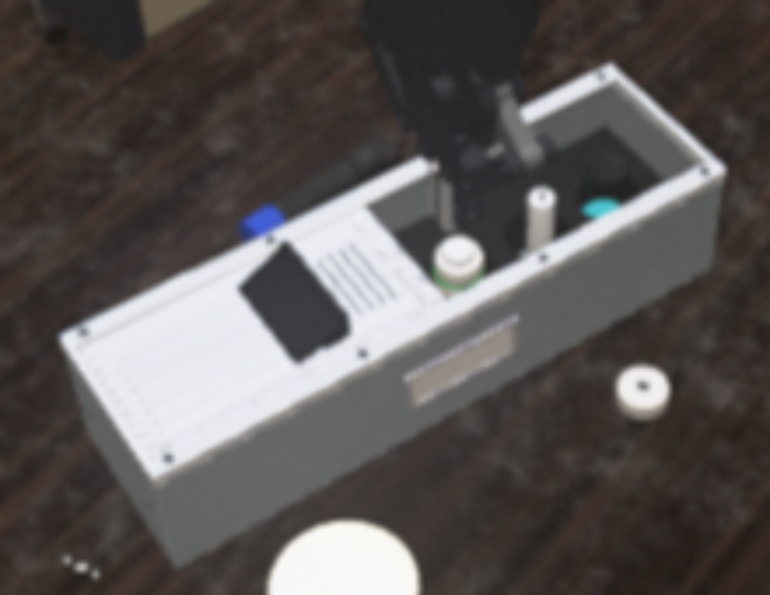

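```bash
python3 -c "
from workcell import bot
print(bot.read_state()['joint_vel'].round(3)); print(bot.finish_job())"
```

```text
[-0.001  0.003 -0.001 -0.001 -0.    -0.001]
the job is handed in; nothing more can be done
None
```

The cover is pushed across to its far stop, and the shut fingertips are holding still above the objective. The objective is the stepped silver barrel with the green band, in the pocket nearest the cover (y = -32 mm).

- **Cover:** I pushed the ridge with the closed fingertips until it met the stop, where the force rose from about 2–3 N to about 20 N. Afterwards the top camera put the ridge face at y ≈ 47 mm, which matches full travel.
- **Pointing:** By the measured pose, the fingertips are about 22 mm above the objective's top. The wrist picture shows them centred on it, and the arm was at rest with the wrist force under 1 N. I did not measure the fingertips' height separately.
- **Which one it is:** I told the three apart by sight. The one in the middle pocket is the plain post, and the black-capped one with teal in the end pocket is the vial.
- **Position disagreement:** The wrist and top cameras disagreed by about 3 mm along the case on where the objective stands. I did the final centring on the wrist view.
- **Everything else:** The fingertips stayed above everything inside the case. The post, vial, puck, wafer box and torch look unmoved in the pictures.

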